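Wind the machine vise tight with its loose crank

TASK

Clamp the steel block that stands loose in the machine vise: put the loose crank fully down onto the square end of the vise's upright drive shaft, take it by its turning knob and wind it clockwise, as seen from above, through as many full turns as it takes until the block is held firmly between the jaws and the crank comes up hard against its stop. Then let go, leave the crank sitting fully down on the shaft, and leave everything else on the bench where it is.

Things in the scene. Friction and masses are not known exactly. Their poses are not given: they have to be found in the camera images.
- vise: green and steel machine vise bolted down. Origin at bench level on its drive shaft's axis; z up; y runs from the shaft along the bed to the fixed jaw, whose face is at y = 195 mm. Gear housing 74 x 74 x 60 mm high round the origin, on it a steel collar 54 mm across, top at z = 66 mm: the crank's hub rests on it when fully down. Bed y = 26 to 252 mm, 90 mm wide, top z = 24 mm; jaw tops z = 62 mm
- shaft: upright drive shaft of the vise; origin on its axis at bench level, z up. Clockwise from above drives the moving jaw towards the fixed jaw, 8 mm a turn; 2 to 3.2 turns are needed. Steady drag about 0.12 N m (2 N at the knob); it stays where it is left and comes up against a hard stop just as the jaws nip the block
- jaw: moving jaw of the vise, dark steel, 88 x 30 mm. Origin at bench level in the middle of the face that looks to the fixed jaw; same axes as the vise; slides along the vise's y. It cannot be pushed by hand
- block: loose steel clevis block standing on the vise bed between the jaws: 50 mm (its x) by 30 mm (its y, across the jaws) by 38 mm high, with two upright lugs that reach 60 mm. Origin at the middle of its underside, 0.45 kg
- crank: loose steel crank, 0.37 kg, standing socket down. Origin: middle of the hub's underside; z up; x along the arm to the knob. Hub 28 x 28 mm, 50 mm high, with a 44 x 44 x 8 mm flange at its foot, faces square to x and y; in its underside a like-set square socket 16 mm wide, 28 mm deep, mouth chamfered 2 mm. Arm 18 mm wide, z = 20 to 30 mm; at x = 75 mm a round foot 20 mm across, above it the knob
- knob_mid (a point): middle of the crank's black knob (fixed in the crank's frame at x = 75, z = 56 mm): an upright round grip 25 mm across, z = 31 to 81 mm above the hub's underside, that spins freely on its own pin
- wrench: bystander: wrench lying on the bench, 190 mm long
- hammer: bystander: hammer lying on the bench
- screwdriver: bystander: screwdriver lying on the bench, 190 mm long
- oil_bottle: bystander: grey oil bottle, 52 mm across, 140 mm high
- spray_can: bystander: grey can, 52 mm across, 170 mm high
- parts_tray: bystander: dark steel parts tray, 110 x 150 x 32 mm
- mug: bystander: white mug, 76 mm across, 75 mm high
- bearing: bystander: steel bearing ring lying flat, 52 mm across, 15 mm high
- shaft_tip (a point): middle of the top of the shaft's square steel end, 92 mm above the bench, turning with the shaft. The end is 14 mm square, faces square to its x and y, and rises from the collar (66 mm); its top 3 mm are stepped in to 11 mm

How it is judged:
By the outcome, as a careful person would: the job done as asked, in the order asked, and still so for the second after the job is handed in, with the robot touching nothing.
It also fails if it takes over 72 s, if anything falls off the work surface, if the arm or the gripper's body presses on something with over 40 N, if the wrist force passes 120 N, or if a joint passes its speed limit or range.

ROBOT

A 6-joint arm with a two-finger parallel gripper is mounted at the origin on the work surface. World frame = base frame: x ahead of the robot, y to its left, z up, the work surface at z = 0. Lengths are in m, angles in rad, forces in N, time in s.
With the tool pointing down it reaches from about 0.35 to 1 m from the base axis. Payload 7.1 kg.
Tool frame: the origin (TCP) lies midway between the tips of the shut fingers; the grasp point (between the pads) lies ctrl.pinch_z behind it (ctrl.pinch_z is the distance from the TCP to the grasp point, in m); z points along the fingers, y is the line along which they close (so a half turn about z gives the same grasp; the last joint's range is limited). The gripper opens to 85 mm and grips with 20 to 120 N. Pads are 22 mm wide; open, the fingers measure 114 mm over their backs; the gripper's body (76 mm by 85 mm) begins 54 mm behind the grasp point. The pads swing forward as they close: fully open they stand 13 mm farther back than shut.
Start: joints at [1.247, 0.423, 1.63, -0, 1.089, -0.019], TCP at [0.188, 0.596, 0.231] pointing down, gripper open.
Joint ranges: [-3, 3], [-0.9, 2.11], [0.09, 2.58], [-1.31, 4.45], [0.11, 2.69], [-2.54, 2.54]. Speed limits (rad/s): [2.39, 2.39, 3.01, 3.14, 3.14, 3.14].

INTERFACE

Orientations are given as a rotation vector (axis times angle).
In Python, from station import ctrl, imaging gives the robot as it stands (ctrl), with the cameras (imaging).
- The arm moves only by the tool tcp_steps, called after "Request:" as name(argument=value, ...) on one line, values as JSON. Schema: {"type":"object","properties":{"rows":{"type":"object","properties":{"segments":{"type":"array","items":{"type":"array","items":{"type":"number"},"minItems":5,"maxItems":5},"minItems":1,"maxItems":12}},"additionalProperties":false,"required":["segments"]},"grip_n":{"type":"number"},"only":{"type":"string"},"quiet":{"type":"boolean"},"lines":{"type":"string"}},"required":["rows"],"additionalProperties":false}. rows is an object whose key "segments" holds a list of rows, 1 to 12 of them, each of 5 numbers: the finger opening in m, then dx, dy, dz in shares of 1 m (1.0 is 1 m), then a turn about the tool's z in fractions of the full range, 1 being pi rad; each row is the pose to reach, as a shift and turn from the pose commanded when the call began, along the tool's axes at that moment; what a row does not reach only later rows make up. A row lasts 1/10 s, in which the tool goes at most 0.05 m and 0.15 rad, less where a joint would pass 70% of its speed; a pose out of reach is approached as far as the arm can. The fingers move at their own pace and stop on an object; grip_n is the grip in N (left out, the last holds). Time passes only in rows, so rows that do not move let the fingers close. The tool returns the time, the measured TCP pose, the force, the opening and the grip force at its end. only (a regular expression) keeps the lines of the reply that match it, lines (a string "A,B") keeps lines A to B, and quiet returns only ok. Shift and turn numbers lie between -1 and 1, and a call with a number outside is refused. Input that does not fit is refused with a message, and nothing moves.
- ctrl.state(): the state, without advancing time (a new reading comes with each control period).
- imaging.snapshot(name): name is "scene" or "top" or "wrist"; returns a dict with "color" (480x640x3 uint8, red, green, blue), "mtx" (3x3 intrinsics, pixels), "eye" and "attitude" of the camera in the world; the wrist camera has in their place "hand_eye" (4x4, takes a point from camera to tool coordinates, whose origin is the TCP and whose axes are the flange's). Camera axes: x right, y up, looking along -z (the intrinsics and any distortion apply to the point x, -y, -z); pixel columns grow to the right and rows downward; lengths in m; the calibration is good to about 2 mm. A picture is of the moment at which its call begins: read the wrist's pose just before it. There is no depth.
- ctrl.hand_in(): hands the job in; it is judged then, once.
The state is a dict: "time_s": time; "joint_positions": joint angles; "dq": joint speeds; "effort": joint torques, N m; "tcp_pos": TCP position; "ee_rot": TCP orientation; "wrist_force": force on the tool from outside, world axes, zero at the start; "moment": the same for the moment, N m; "gripper_width": finger opening in m; "grasp_force": force on a finger pad.
Only numpy, scipy, OpenCV 4.12 (cv2) and the standard library are available. Lean on these libraries where they do the work, as an engineer would, in place of code of your own. Each camera call takes 0.05 s, during which the arm holds its last target. There are 200 camera calls.

## Working session

There is one attempt and no reset: what is moved stays moved. The work goes in short steps, Python scripts to look and compute and a tool call to move; the robot and the scene stay as the last step left them, time stands still between calls to the robot, and variables do not carry over. Pictures are saved under pics/ and viewed, at most 10 in all, crops included, and the job is handed in when it is done.

```bash
ls; mkdir -p pics; python3 - <<'E'
from station import ctrl, imaging
import cv2,numpy as np
print(ctrl.pinch_z, ctrl.state())
for n in("scene","top"):
    s=imaging.snapshot(n); cv2.imwrite(f"pics/{n}0.png",s["color"][...,::-1]); print(n,s["mtx"],s["eye"],s["attitude"],s.keys())
E
```

```text
pics
station.py
0.0187 {'time_s': 0.0, 'joint_positions': array([ 1.24701349e+00,  4.23824488e-01,  1.63071357e+00,  3.00126879e-05,
        1.08861607e+00, -1.89937259e-02]), 'dq': array([-1.03195282e-03, -7.20162587e-04,  1.09046229e-03,  8.66385836e-04,
       -9.28764326e-05,  1.51450236e-03]), 'effort': array([ 2.36636886e-03, -5.57408381e+01, -2.81730223e+01,  3.45052456e-05,
        7.61459931e-03, -3.91431843e-05]), 'tcp_pos': array([0.18734223, 0.59567072, 0.23054665]), 'ee_rot': array([-4.76887732e-01, -3.10488952e+00,  2.40948231e-03]), 'wrist_force': array([-0.37409874,  0.10764501,  0.25966461]), 'moment': array([-0.03205161, -0.02733256,  0.00771637]), 'grasp_force': 0.0, 'gripper_width': 0.08531464728205322}
scene [[453.01598396   0.         313.08095891]
 [  0.         453.01598396 242.49964852]
 [  0.           0.           1.        ]] [1.25004761 0.35094874 0.73514313] [0.53067144 0.90142273 1.93798715] dict_keys(['color', 'mtx', 'eye', 'attitude'])
top [[525.45894302   0.         318.18962243]
 [  0.         525.45894302 242.84127829]
 [  0.           0.           1.        ]] [ 0.27932828 -0.0594531   1.39663549] [ 0.16735377 -0.15963434 -1.51645343] dict_keys(['color', 'mtx', 'eye', 'attitude'])
```

View pics/top0.png

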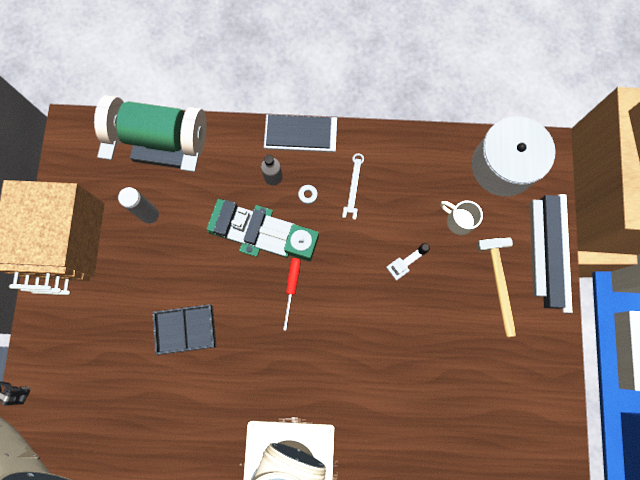

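View pics/scene0.png

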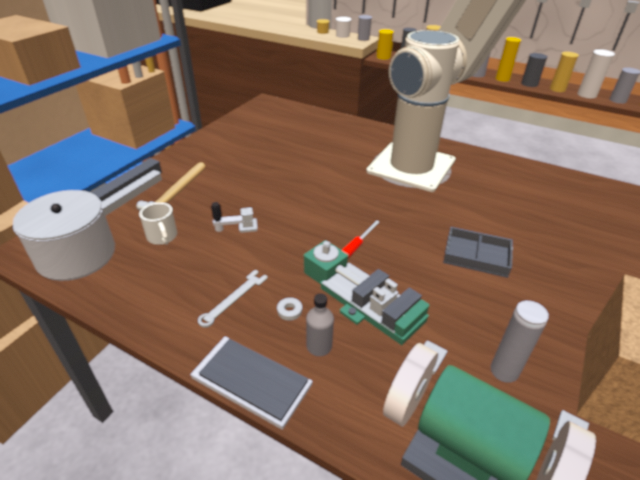

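The top view shows the shaft/collar near (301,240), the crank hub near (398,268), and the knob top near (424,248). In the scene view the knob is near (216,210), the hub near (247,215) and the shaft near (326,246).

```bash
cat > h.py <<'E'
from station import ctrl, imaging
import cv2,numpy as np
from scipy.spatial.transform import Rotation as R
def pose(s,st=None):
    if "eye" in s: return np.array(s["eye"]),R.from_rotvec(s["attitude"]).as_matrix()
    T=np.eye(4);T[:3,:3]=R.from_rotvec(st["ee_rot"]).as_matrix();T[:3,3]=st["tcp_pos"]
    T=T@s["hand_eye"]; return T[:3,3],T[:3,:3]
def ray(K,Rm,uv):
    d=np.linalg.inv(K)@np.array([uv[0],uv[1],1.]); return Rm@(d*[1,-1,-1])
def onz(K,eye,Rm,uv,z):
    d=ray(K,Rm,uv); return eye+d*(z-eye[2])/d[2]
def tri(views): # (K,eye,R,uv)
    A=0;b=0
    for K,e,Rm,uv in views:
        d=ray(K,Rm,uv);d/=np.linalg.norm(d);P=np.eye(3)-np.outer(d,d);A=A+P;b=b+P@e
    p=np.linalg.solve(A,b)
    return p,[np.linalg.norm((np.eye(3)-np.outer(*(2*[ray(K,Rm,uv)/np.linalg.norm(ray(K,Rm,uv))])))@(p-e)) for K,e,Rm,uv in views]
def proj(K,eye,Rm,p):
    c=Rm.T@(np.asarray(p)-eye); q=K@(c*[1,-1,-1]); return q[:2]/q[2]
def snap(n,f):
    st=ctrl.state(); s=imaging.snapshot(n); cv2.imwrite("pics/"+f+".png",s["color"][...,::-1])
    e,Rm=pose(s,st); np.savez("pics/"+f+".npz",K=s["mtx"],e=e,R=Rm); return s["color"],s["mtx"],e,Rm
def load(f):
    d=np.load("pics/"+f+".npz"); return d["K"],d["e"],d["R"]
def togo(p,yaw=None):
    "shift in tool axes from the measured TCP to world point p"
    st=ctrl.state(); Rm=R.from_rotvec(st["ee_rot"]).as_matrix(); return Rm.T@(np.asarray(p)-st["tcp_pos"])
E
python3 - <<'E'
from h import *
T=snap("top","t1")[1:];S=snap("scene","s1")[1:]
for n,a,b in [("shaft",(301,240),(326,246)),("knobtop",(424,248),(216,205)),("hubtop",(397,267),(246,211))]:
    print(n,tri([T+(a,),S+(b,)]))
print("hub z0",onz(*T,(398,268),.05),"base",proj(*T,[0,0,0]),"bottle",onz(*T,(274,180),0),"mug",onz(*T,(465,220),.07),'jawend',onz(*T,(218,210),.06))
st=ctrl.state();print(R.from_rotvec(st["ee_rot"]).as_matrix().round(3));print(imaging.snapshot("wrist")["hand_eye"].round(3))
E
```

```text
shaft (array([ 0.56472772, -0.00282925,  0.08118781]), [np.float64(0.0012068571393072146), np.float64(0.0012068571393071272)])
knobtop (array([ 0.56028886, -0.31884576,  0.07706836]), [np.float64(0.0015752303299166616), np.float64(0.001575230329916587)])
hubtop (array([ 0.5142063 , -0.25781534,  0.05139152]), [np.float64(0.005639000510026739), np.float64(0.005639000510026653)])
hub z0 [ 0.50888435 -0.25576486  0.05      ] base [288.86724348 468.00702227] bottle [0.74914164 0.08645022 0.        ] mug [ 0.64051913 -0.42509912  0.07      ] jawend [0.63904456 0.22215307 0.06      ]
[[-0.954  0.3   -0.   ]
 [ 0.3    0.954 -0.001]
 [-0.    -0.001 -1.   ]]
[[ 0.001  0.955  0.297  0.075]
 [ 1.    -0.001 -0.    -0.001]
 [-0.     0.297 -0.955 -0.142]
 [ 0.     0.     0.     1.   ]]
```

Request:
tcp_steps(rows={"segments": [[0.085,-0.54,-0.46,-0.05,0],[0.085,-0.54,-0.46,-0.05,0],[0.085,-0.54,-0.46,-0.05,0],[0.085,-0.54,-0.46,-0.05,0],[0.085,-0.54,-0.46,-0.05,0],[0.085,-0.54,-0.46,-0.05,0],[0.085,-0.54,-0.46,-0.05,0],[0.085,-0.54,-0.46,-0.05,0],[0.085,-0.54,-0.46,-0.05,0],[0.085,-0.54,-0.46,-0.05,0],[0.085,-0.54,-0.46,-0.05,0],[0.085,-0.54,-0.46,-0.05,0]]})

```text
time_s: 1.45
tcp_pos: [0.5064, 0.0872, 0.2738]
ee_rot: [0.477, 3.105, 0.0]
wrist_force: [1.0, 0.1, -0.8]
gripper_width: 0.0851
grasp_force: 0.0
```

```bash
python3 - <<'E'
from h import *
st=ctrl.state();print(st["tcp_pos"],togo([.56,-.003,.28]),st["joint_positions"])
E
```

```text
[0.50642148 0.08722398 0.27384566] [-0.07820233 -0.06996823 -0.00614343] [ 1.47357483e-01  2.07939301e-01  1.83241202e+00  8.74727685e-05
  1.10077639e+00 -1.11846959e+00]
```

Request:
tcp_steps(rows={"segments": [[0.085,0,0,0,0],[0.085,0,0,0,0]]}, quiet=true)

```text
ok
```

```bash
python3 -c "
from h import *
snap('wrist','w1')"
```

Request:
tcp_steps(rows={"segments": [[0.085,-0.04,-0.08,0,0],[0.085,-0.08,-0.08,0,0],[0.085,-0.08,-0.08,0,0],[0.085,-0.08,-0.08,0,0],[0.085,-0.08,-0.08,0,0],[0.085,-0.08,-0.08,0,0]]})

```text
time_s: 2.3
tcp_pos: [0.5569, -0.0095, 0.2732]
ee_rot: [-0.474, -3.104, -0.0]
wrist_force: [0.3, 0.7, -0.4]
gripper_width: 0.0851
grasp_force: 0.0
```

```bash
python3 -c "
from h import *
snap('wrist','w2');a=cv2.imread('pics/w1.png');b=cv2.imread('pics/w2.png')
print(load('w1')[0])
for f in('w1','w2'):print(proj(*load(f),[.5647,-.0028,.092]))
cv2.imwrite('pics/w12.png',np.hstack([cv2.resize(a,(400,300)),cv2.resize(b,(400,300))]))"
```

```text
[[347.76275825   0.         318.82401475]
 [  0.         347.76275825 239.3404314 ]
 [  0.           0.           1.        ]]
[252.00177716 293.83828124]
[328.55513677 219.7339319 ]
```

View pics/w12.png

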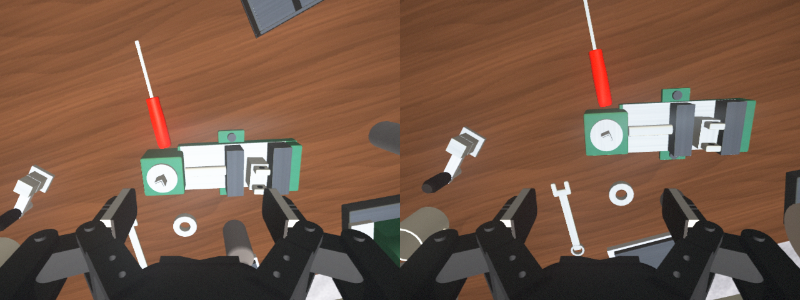

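The shaft sits at about (258,288) in w1 and (330,214) in w2, full-size pixels. The crank is at w2's left, around (98,260). I'll zoom on the shaft.

```bash
python3 - <<'E'
import cv2,numpy as np
a=cv2.imread('pics/w1.png')[258:318,226:286];b=cv2.imread('pics/w2.png')[184:244,299:359]
f=lambda x:cv2.resize(x,(396,396),interpolation=cv2.INTER_CUBIC)
m=np.hstack([f(a),f(b)])
for i in range(0,792,66):cv2.line(m,(i,0),(i,6),(0,0,255),1);cv2.line(m,(0,i),(6,i),(0,0,255),1)
cv2.imwrite('pics/c12.png',m)
E
```

```text
(no output)
```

View pics/c12.png

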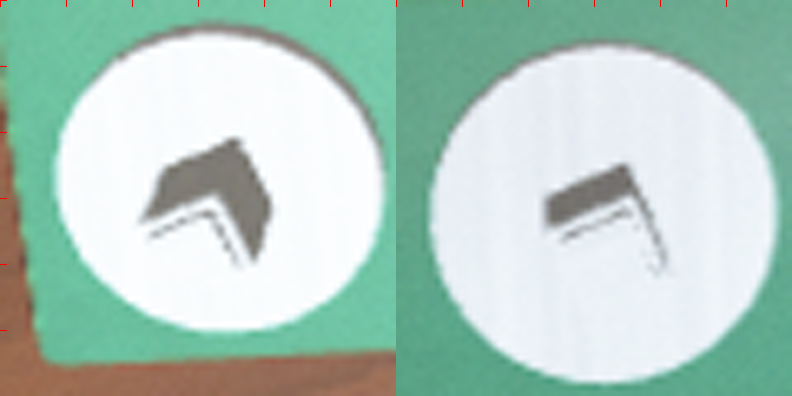

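```bash
python3 - <<'E'
from h import *
W1=load('w1');W2=load('w2')
c1=lambda u,v:(226+(u+.5)/6.6-.5,258+(v+.5)/6.6-.5)
c2=lambda u,v:(299+(u-396+.5)/6.6-.5,184+(v+.5)/6.6-.5)
print("B89",tri([W1+(c1(213,195),),W2+(c2(633,190),)]))
print("B66",tri([W1+(c1(238,140),),W2+(c2(628,165),)]))
print("A89",tri([W1+(c1(140,222),),W2+(c2(546,228),)]))
print("A66",tri([W1+(c1(165,170),),W2+(c2(545,198),)]))
for n,W,(a,b,c,d),f in (("w1",W1,(226,286,258,318),(219,178)),("w2",W2,(299,359,184,244),(0,0))):
    im=cv2.imread(f'pics/{n}.png')
    hsv=cv2.cvtColor(im,cv2.COLOR_BGR2HSV)
    m=((hsv[...,1]<60)&(hsv[...,2]>200)).astype(np.uint8); z=np.zeros_like(m);z[c:d,a:b]=m[c:d,a:b]
    ct=max(cv2.findContours(z,cv2.RETR_EXTERNAL,cv2.CHAIN_APPROX_NONE)[0],key=cv2.contourArea)
    P=np.array([onz(*W,p[0].astype(float),.066)[:2] for p in ct])
    A=np.c_[2*P,np.ones(len(P))];s=np.linalg.lstsq(A,(P**2).sum(1),rcond=None)[0]
    print(n,"collar centre",s[:2],"r",np.sqrt(s[2]+s[0]**2+s[1]**2))
for n,W,c,A,B in(("w1",W1,c1,(140,222),(213,195)),("w1",W1,c1,(213,195),(255,262)),("w2",W2,c2,(546,228),(633,190))):
    p=onz(*W,c(*A),.089);q=onz(*W,c(*B),.089);d=q-p;print(n,p,q,np.linalg.norm(d),np.degrees(np.arctan2(d[1],d[0])))
for n,W,c,A,B in(("w1",W1,c1,(165,170),(238,140)),("w1",W1,c1,(238,140),(272,207)),("w2",W2,c2,(545,198),(628,165))):
    p=onz(*W,c(*A),.066);q=onz(*W,c(*B),.066);d=q-p;print(n,p,q,np.linalg.norm(d),np.degrees(np.arctan2(d[1],d[0])))
E
```

```text
B89 (array([0.56020507, 0.00469519, 0.0896212 ]), [np.float64(0.000192080603388492), np.float64(0.00019208060338838466)])
B66 (array([0.56152522, 0.00446008, 0.0657777 ]), [np.float64(4.517595797513061e-05), np.float64(4.517595797527273e-05)])
A89 (array([ 0.56284733, -0.00933113,  0.08521917]), [np.float64(0.00014233324543439977), np.float64(0.0001423332454344583)])
A66 (array([ 0.56306941, -0.00934211,  0.06490997]), [np.float64(0.00024349073875635024), np.float64(0.00024349073875621648)])
w1 collar centre [ 0.56827486 -0.00118985] r 0.026547889477065156
w2 collar centre [ 0.56852627 -0.00155564] r 0.026512661251208908
w1 [ 0.56150433 -0.00790565  0.089     ] [0.56062712 0.00456989 0.089     ] 0.012506342056198463 94.02209514506029
w1 [0.56062712 0.00456989 0.089     ] [0.57339749 0.00680763 0.089     ] 0.012964948189793882 9.938993213216081
w2 [ 0.56182846 -0.00914683  0.089     ] [0.56017263 0.0045938  0.089     ] 0.01384004010629917 96.87137779977331
w1 [ 0.56289466 -0.00887212  0.066     ] [0.56148649 0.00454546 0.066     ] 0.013491268011677103 95.99126230209257
w1 [0.56148649 0.00454546 0.066     ] [0.57457167 0.00572195 0.066     ] 0.013137963767459085 5.137689921399172
w2 [ 0.56260618 -0.00938405  0.066     ] [0.56143548 0.00444465 0.066     ] 0.013878166992766793 94.83897612722714
```

Shaft end measured: centre (0.5685, -0.0015), base 66 mm and shoulder about 89 mm high, both matching the text, sides at about 6° mod 90. Next is the crank.

Units first: turns go in shares of pi rad. So 0.6 rad is 0.191.

Request:
tcp_steps(rows={"segments": [[0.085,0,-0.21,0,0.191],[0.085,0,-0.21,0,0.191],[0.085,0,-0.21,0,0.191],[0.085,0,-0.21,0,0.191],[0.085,0,-0.21,0,0.191],[0.085,0,-0.21,0,0.191],[0.085,0,-0.21,0,0.191],[0.085,0,-0.21,0,0.191]]})

```text
time_s: 3.15
tcp_pos: [0.4954, -0.2097, 0.2735]
ee_rot: [-1.369, -2.827, -0.001]
wrist_force: [0.3, 0.4, -0.3]
gripper_width: 0.0852
grasp_force: 0.0
```

```bash
python3 -c "
from h import *
snap('wrist','w3');print(togo([.511,-.256,.22]),ctrl.state()['joint_positions'])
for p in ([.511,-.256,.05],[.56,-.319,.08]):print(proj(*load('w3'),p))"
```

```text
[-0.04592716 -0.01645224  0.05350965] [-4.22805269e-01  2.46318255e-01  1.78264675e+00  2.86553399e-04
  1.11273711e+00 -1.09173149e+00]
[304.04412105 245.67035645]
[303.23259635 323.70723517]
```

Request:
tcp_steps(rows={"segments": [[0.085,-0.03,-0.015,0,0],[0.085,-0.06,-0.015,0.03,0],[0.085,-0.06,-0.015,0.03,0],[0.085,-0.06,-0.015,0.03,0]]})

```text
time_s: 3.6
tcp_pos: [0.5202, -0.2668, 0.2425]
ee_rot: [-1.371, -2.824, -0.001]
wrist_force: [0.3, -1.0, 0.2]
gripper_width: 0.0852
grasp_force: 0.0
```

```bash
python3 -c "
from h import *
snap('wrist','w4')
u,v=np.round(proj(*load('w4'),[.53,-.28,.05])).astype(int);print(u,v)
f=lambda x:cv2.resize(x,None,fx=3.3,fy=3.3,interpolation=cv2.INTER_CUBIC)
a=cv2.imread('pics/w3.png')[190:365,244:364];b=cv2.imread('pics/w4.png')[v-90:v+85,u-60:u+60]
m=np.hstack([f(a),f(b)]);print(m.shape);cv2.imwrite('pics/c34.png',m)"
```

```text
319 228
(578, 792, 3)
```

View pics/c34.png

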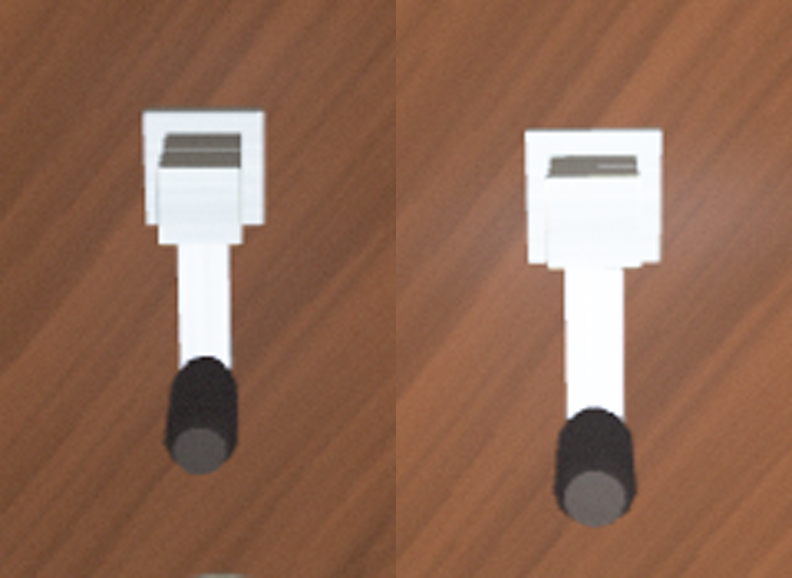

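The views show the hub top square at (159–243, 167–243) left and (547–641, 177–268) right, and the flange below it. Knob top centres are at (201,451) and (595,498), in crop pixels.

```bash
python3 - <<'E'
from h import *
W3=load('w3');W4=load('w4')
a=lambda p:(244+(p[0]+.5)/3.3-.5,190+(p[1]+.5)/3.3-.5)
b=lambda p:(259+(p[0]-396+.5)/3.3-.5,138+(p[1]+.5)/3.3-.5)
m=lambda L:np.mean(L,axis=0)
F=([(143,113),(264,113),(146,224),(265,223)],[(526,130),(663,130),(527,263),(662,262)])
H=([(159,167),(242,167),(159,243),(243,243)],[(547,177),(640,177),(547,268),(641,267)])
print("knob",tri([W3+(a((201,451)),),W4+(b((595,498)),)]))
for n,(p,q),z in(("fl",F,.008),("hub",H,.05)):
    T=np.array([tri([W3+(a(x),),W4+(b(y),)])[0] for x,y in zip(p,q)]);print(n,T.mean(0),"zs",T[:,2].round(4))
    for W,c,L in((W3,a,p),(W4,b,q)):
        P=np.array([onz(*W,c(x),z) for x in L]);d=P[1]-P[0]+P[3]-P[2];e=P[2]-P[0]+P[3]-P[1]
        print(P.mean(0),"wid",np.linalg.norm(d)/2,np.linalg.norm(e)/2,"y-edge ang",np.degrees(np.arctan2(d[1],d[0])),"x ang",np.degrees(np.arctan2(e[1],e[0])))
st=ctrl.state();print(R.from_rotvec(st["ee_rot"]).as_matrix().round(4),st["tcp_pos"])
E
```

```text
knob (array([ 0.56280052, -0.32060389,  0.08024177]), [np.float64(0.00023706234482681078), np.float64(0.00023706234482680463)])
fl [ 0.51620427 -0.26234355  0.00716856] zs [0.0114 0.0113 0.0028 0.0032]
[ 0.51588871 -0.26195292  0.008     ] wid 0.04465514786850823 0.04311118343618344 y-edge ang 38.61714257588918 x ang -51.30086781955479
[ 0.51600924 -0.2620145   0.008     ] wid 0.04500849736028932 0.04423650620913466 y-edge ang 38.50004333463347 x ang -51.73559348026605
hub [ 0.5164627  -0.2627043   0.04603802] zs [0.0467 0.0456 0.0455 0.0463]
[ 0.51583651 -0.26146772  0.05      ] wid 0.028149035024201356 0.027128068485849532 y-edge ang 38.35924558671525 x ang -51.985510695769435
[ 0.51585829 -0.26210405  0.05      ] wid 0.027678694854828698 0.02720474154604123 y-edge ang 38.600027839874734 x ang -51.43496415048265
[[-6.189e-01  7.854e-01 -9.000e-04]
 [ 7.854e-01  6.189e-01  7.000e-04]
 [ 1.100e-03 -2.000e-04 -1.000e+00]] [ 0.52033573 -0.26666128  0.24339073]
```

Hub centre (0.5159, -0.2620), 75 mm from the knob, hub top 46–50 mm high, y-faces at 38.5° against the tool's 38.2°. I'll grasp the hub.

Request:
tcp_steps(rows={"segments": [[0.085,0.006,-0.001,0.05,0],[0.085,0.006,-0.001,0.1,0],[0.085,0.006,-0.001,0.15,0],[0.085,0.006,-0.001,0.19,0],[0.085,0.006,-0.001,0.226,0],[0.085,0.006,-0.001,0.226,0],[0.085,0.006,-0.001,0.226,0]]}, grip_n=90)

```text
time_s: 4.35
tcp_pos: [0.5162, -0.2632, 0.0186]
ee_rot: [1.372, 2.826, 0.0]
wrist_force: [0.0, -0.0, 0.5]
gripper_width: 0.0851
grasp_force: 0.0
```

```bash
python3 -c "
from h import *
print(togo([.5159,-.2620,.017]))"
```

```text
[0.0011639  0.00049562 0.00160983]
```

Request:
tcp_steps(rows={"segments": [[0.0,0,0,0,0],[0.0,0,0,0,0],[0.0,0,0,0,0],[0.0,0,0,0,0],[0.0,0,0,0,0],[0.0,0,0,0,0],[0.0,0,0,0,0],[0.0,0,0,0,0]]}, grip_n=90)

```text
time_s: 5.15
tcp_pos: [0.5165, -0.2642, 0.019]
ee_rot: [1.372, 2.824, -0.0]
wrist_force: [-1.3, 1.4, 9.2]
gripper_width: 0.0268
grasp_force: 90.0
```

Request:
tcp_steps(rows={"segments": [[0,0,0,-0.03,0],[0,0,0,-0.07,0],[0,0,0,-0.11,0],[0,0,0,-0.13,0],[0,0,0,-0.13,0],[0,0,0,-0.13,0]]})

```text
time_s: 5.75
tcp_pos: [0.5151, -0.2635, 0.147]
ee_rot: [-1.373, -2.825, -0.0]
wrist_force: [-0.3, -0.0, -5.1]
gripper_width: 0.0265
grasp_force: 89.8
```

Request:
tcp_steps(rows={"segments": [[0,0.02,0.02,0,0.0255],[0,0.04,0.05,0,0.0509],[0,0.06,0.07,0,0.0764],[0,0.08,0.1,0,0.1019],[0,0.11,0.13,0,0.1337],[0,0.13,0.16,0,0.1592],[0,0.155,0.18,0,0.1783],[0,0.17,0.2,0,0.1783],[0,0.172,0.202,0,0.1783],[0,0.172,0.202,0,0.1783],[0,0.172,0.202,0,0.1783]]})

```text
time_s: 6.85
tcp_pos: [0.5673, -0.0043, 0.1462]
ee_rot: [-2.1, -2.334, 0.003]
wrist_force: [0.7, 0.4, -3.7]
gripper_width: 0.0267
grasp_force: 89.7
```

```bash
python3 -c "
from h import *
snap('wrist','w5');snap('scene','s5');snap('top','t5')
st=ctrl.state();print(st['gripper_width'],st['moment'],R.from_rotvec(st['ee_rot']).as_matrix().round(4))
for f in('w5','s5','t5'):print(f,proj(*load(f),[.5685,-.0015,.092]),proj(*load(f),[.5685,-.0015,.18]))
f=lambda n,x,y,w,h,s:cv2.resize(cv2.imread('pics/'+n+'.png')[y:y+h,x:x+w],None,fx=s,fy=s,interpolation=cv2.INTER_CUBIC)
cv2.imwrite('pics/c5.png',np.hstack([f('w5',200,80,240,400,1.5),f('s5',270,150,110,150,4)]))"
```

```text
0.02667848897887284 [0.01144791 0.01576702 0.01693435] [[-1.045e-01  9.945e-01 -8.000e-04]
 [ 9.945e-01  1.045e-01 -1.000e-04]
 [-0.000e+00 -8.000e-04 -1.000e+00]]
w5 [320.70379736 257.37981656] [321.24241298 342.5227623 ]
s5 [326.37720717 243.47392375] [327.46066656 211.13846117]
t5 [300.86372    237.44181557] [299.67551994 229.3758604 ]
```

View pics/c5.png

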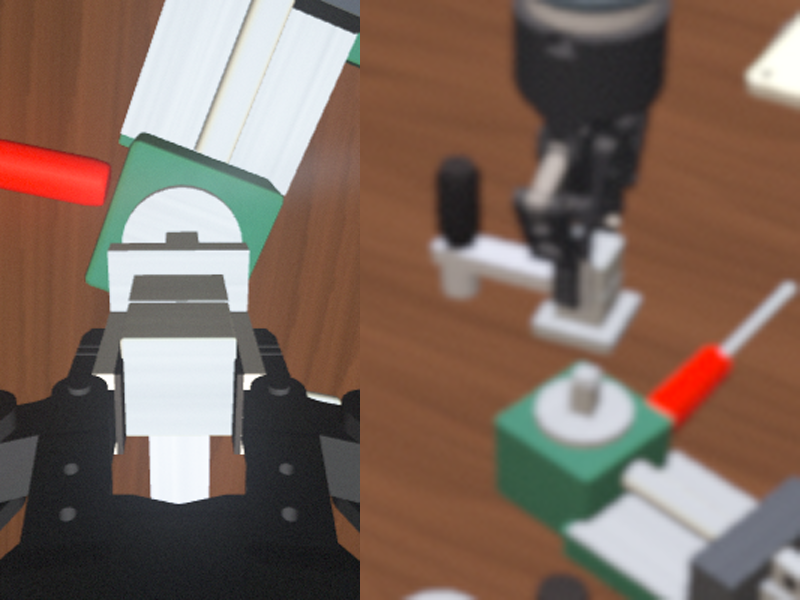

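The hub, flange and shaft end appear square to each other. Hub top corners are at (122,338), (237,338), (122,436) and (238,436); the flange far edge is at row 250, columns 108–248, and the shaft's back face at columns 166–198, row 233 (crop pixels). I'll compute the offset.

```bash
python3 - <<'E'
from h import *
W=load('w5');c=lambda p:(200+(p[0]+.5)/1.5-.5,80+(p[1]+.5)/1.5-.5)
zb=.128;x=np.array([-.1045,.9945])
P=np.array([onz(*W,c(p),zb+.05)[:2] for p in((122,338),(237,338),(122,436),(238,436))]);print("hub",P.mean(0),np.linalg.norm(P[0]-P[1]),np.linalg.norm(P[0]-P[2]))
Q=np.array([onz(*W,c(p),zb+.008)[:2] for p in((108,250),(248,250))]);print("fl",Q.mean(0)-.022*x,np.linalg.norm(Q[0]-Q[1]),np.degrees(np.arctan2(*(Q[0]-Q[1])[::-1])))
S=np.array([onz(*W,c(p),.066)[:2] for p in((166,233),(198,233))]);print("shaft back",S, S.mean(0)-.007*x,np.degrees(np.arctan2(*(S[0]-S[1])[::-1])))
st=ctrl.state();print(st['tcp_pos'])
E
```

```text
hub [ 0.56791406 -0.00137404] 0.026977458656697137 0.027302307223603203
fl [ 0.56735675 -0.0020599 ] 0.042989221000287195 -173.83751911607473
shaft back [[0.56113566 0.00389614]
 [0.57526034 0.00541969]] [ 0.5689295  -0.00230358] -173.84361582002876
[ 0.56795409 -0.00468242  0.14707962]
```

Request:
tcp_steps(rows={"segments": [[0,0,0.001,0.015,0],[0,0,0.001,0.03,0],[0,0,0.001,0.034,0],[0,0,0.001,0.037,0],[0,0,0.001,0.04,0],[0,0,0.001,0.042,0],[0,0,0.001,0.042,0]]})

```text
time_s: 7.7
tcp_pos: [0.5694, -0.0036, 0.1055]
ee_rot: [2.1, 2.336, 0.0]
wrist_force: [-0.5, 0.4, -3.1]
gripper_width: 0.0271
grasp_force: 89.7
```

Request:
tcp_steps(rows={"segments": [[0,0,0,0.004,0],[0,0,0,0.008,0],[0,0,0,0.012,0],[0,0,0,0.016,0],[0,0,0,0.018,0],[0,0,0,0.019,0],[0,0,0,0.019,0]]})

```text
time_s: 8.4
tcp_pos: [0.5693, -0.0036, 0.0863]
ee_rot: [-2.101, -2.336, 0.0]
wrist_force: [-0.3, -0.4, -3.5]
gripper_width: 0.0268
grasp_force: 89.7
```

Request:
tcp_steps(rows={"segments": [[0,0,0,0.001,0],[0,0,0,0.002,0],[0,0,0,0.002,0],[0,0,0,0.003,0],[0,0,0,0.003,0]]})

```text
time_s: 8.9
tcp_pos: [0.5695, -0.0036, 0.085]
ee_rot: [2.1, 2.336, 0.001]
wrist_force: [-4.6, 1.1, 12.1]
gripper_width: 0.0267
grasp_force: 92.0
```

Request:
tcp_steps(rows={"segments": [[0.085,0,0,-0.002,0],[0.085,0,0,-0.002,0],[0.085,0,0,-0.002,0],[0.085,0,0,-0.002,0],[0.085,0,0,-0.002,0],[0.085,0,0,-0.04,0],[0.085,0,0,-0.08,0],[0.085,0,0,-0.12,0],[0.085,-0.04,0,-0.12,0],[0.085,-0.05,0,-0.12,0],[0.085,-0.05,0,-0.12,0]]})

```text
time_s: 10.0
tcp_pos: [0.5744, -0.0545, 0.2033]
ee_rot: [-2.103, -2.333, 0.0]
wrist_force: [0.1, 0.3, -0.5]
gripper_width: 0.0849
grasp_force: 0.0
```

```bash
python3 -c "
from h import *
snap('wrist','w6');st=ctrl.state();print(st['joint_positions'])
for p in ([.5763,-.0761,.147],[.5685,-.0015,.116],[.5685,-.0015,.074]):print(proj(*load('w6'),p))
snap('scene','s6')
f=lambda n,x,y,w,h,s:cv2.resize(cv2.imread('pics/'+n+'.png')[y:y+h,x:x+w],None,fx=s,fy=s,interpolation=cv2.INTER_CUBIC)
cv2.imwrite('pics/c6.png',np.hstack([f('w6',200,80,240,400,1.5),f('s6',270,150,110,150,4)]))"
```

```text
[-1.13935136e-01  3.87929437e-01  1.76083008e+00  3.78611325e-04
  9.94200075e-01 -2.18404061e-01]
[317.52199217 292.73333706]
[317.63649938 166.16318435]
[317.8548969  160.86867181]
```

View pics/c6.png

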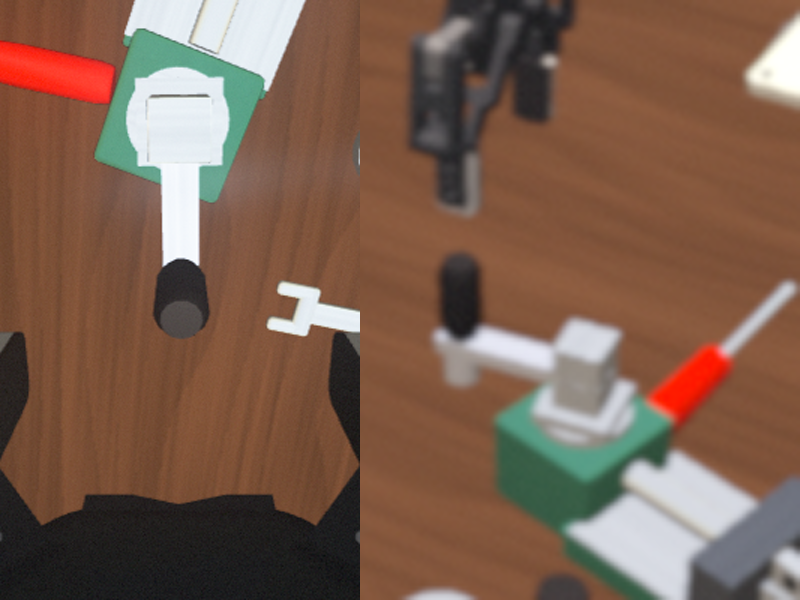

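The crank is seated. The knob top is at full-size pixel (320.5,292) and the hub top at (319.8,166.5).

```bash
python3 - <<'E'
from h import *
W=load('w6')
k=onz(*W,(320.5,291.8),.147);h=onz(*W,(319.8,166.5),.116);print(k,h,k-h,np.linalg.norm((k-h)[:2]))
print(togo([k[0],k[1],.122-.0187]))
E
```

```text
[ 0.57808739 -0.07526586  0.147     ] [ 0.56991574 -0.001567    0.116     ] [ 0.00817164 -0.07369885  0.031     ] 0.0741505019180899
[-0.02262136  0.00204436  0.0992966 ]
```

Request:
tcp_steps(rows={"segments": [[0.085,-0.022,0.001,0.02,0],[0.085,-0.022,0.001,0.06,0],[0.085,-0.022,0.001,0.09,0],[0.085,-0.022,0.001,0.098,0],[0.085,-0.022,0.001,0.098,0],[0,-0.022,0.001,0.098,0],[0,-0.022,0.001,0.098,0],[0,-0.022,0.001,0.098,0],[0,-0.022,0.001,0.098,0],[0,-0.022,0.001,0.098,0],[0,-0.022,0.001,0.098,0],[0,-0.022,0.001,0.098,0]]}, grip_n=60)

```text
time_s: 11.3
tcp_pos: [0.5785, -0.0755, 0.1062]
ee_rot: [2.1, 2.335, 0.001]
wrist_force: [0.8, -2.5, 6.6]
gripper_width: 0.0235
grasp_force: 58.8
```

```bash
python3 -c "
from h import *
st=ctrl.state();print(st['tcp_pos'],st['moment'],R.from_rotvec(st['ee_rot']).as_matrix().round(4))"
```

```text
[ 0.5785363  -0.07546968  0.1061757 ] [-0.27658714  0.01673658 -0.04467644] [[-1.057e-01  9.944e-01  1.500e-03]
 [ 9.944e-01  1.057e-01 -5.000e-04]
 [-7.000e-04  1.400e-03 -1.000e+00]]
```

Request:
tcp_steps(rows={"segments": [[0,0.0003,-0.0065,0,0],[0,0.0026,-0.0194,0,0],[0,0.01,-0.0375,0,0],[0,0.022,-0.053,0,0],[0,0.0375,-0.065,0,0],[0,0.0556,-0.0724,0,0],[0,0.075,-0.075,0,0]]})

```text
time_s: 12.0
tcp_pos: [0.4934, -0.0089, 0.1061]
ee_rot: [-2.101, -2.335, 0.003]
wrist_force: [-0.4, -3.8, 11.3]
gripper_width: 0.0236
grasp_force: 59.6
```

Request:
tcp_steps(rows={"segments": [[0,0.0194,0.0026,0,0],[0,0.0375,0.01,0,0],[0,0.053,0.022,0,0],[0,0.065,0.0375,0,0],[0,0.0724,0.0556,0,0],[0,0.075,0.075,0,0],[0,0.0724,0.0944,0,0],[0,0.065,0.1125,0,0],[0,0.053,0.128,0,0],[0,0.0375,0.14,0,0],[0,0.0194,0.1474,0,0],[0,0,0.15,0,0]]})

```text
time_s: 13.2
tcp_pos: [0.6434, 0.0079, 0.1058]
ee_rot: [-2.098, -2.334, 0.002]
wrist_force: [-5.8, 4.7, 10.5]
gripper_width: 0.0232
grasp_force: 59.8
```

Request:
tcp_steps(rows={"segments": [[0,-0.0194,-0.0026,0,0],[0,-0.0375,-0.01,0,0],[0,-0.053,-0.022,0,0],[0,-0.065,-0.0375,0,0],[0,-0.0724,-0.0556,0,0],[0,-0.075,-0.075,0,0],[0,-0.0724,-0.0944,0,0],[0,-0.065,-0.1125,0,0],[0,-0.053,-0.128,0,0],[0,-0.0375,-0.14,0,0],[0,-0.0194,-0.1474,0,0],[0,0,-0.15,0,0]]})

```text
time_s: 14.4
tcp_pos: [0.4933, -0.0088, 0.106]
ee_rot: [-2.101, -2.335, 0.003]
wrist_force: [-1.5, -4.3, 10.8]
gripper_width: 0.0234
grasp_force: 59.9
```

Request:
tcp_steps(rows={"segments": [[0,0.0194,0.0026,0,0],[0,0.0375,0.01,0,0],[0,0.053,0.022,0,0],[0,0.065,0.0375,0,0],[0,0.0724,0.0556,0,0],[0,0.075,0.075,0,0],[0,0.0724,0.0944,0,0],[0,0.065,0.1125,0,0],[0,0.053,0.128,0,0],[0,0.0375,0.14,0,0],[0,0.0194,0.1474,0,0],[0,0,0.15,0,0]]})

```text
time_s: 15.6
tcp_pos: [0.6434, 0.0079, 0.1058]
ee_rot: [-2.098, -2.334, 0.002]
wrist_force: [-6.7, 4.2, 10.8]
gripper_width: 0.0237
grasp_force: 60.0
```

Wound 1.75 turns so far. Before nearing the stop I'll let go and measure the remaining jaw gap with the wrist camera.

Request:
tcp_steps(rows={"segments": [[0.085,0,0,0,0],[0.085,0,0,0,0],[0.085,0,0,0,0],[0.085,0,0,0,0],[0.085,0,0,-0.04,0],[0.085,0,0,-0.08,0],[0.085,0.04,0,-0.08,0],[0.085,0.08,0,-0.08,0],[0.085,0.1,0,-0.08,0],[0.085,0.1,0,-0.08,0],[0.085,0.1,0,-0.08,0],[0.085,0.1,0,-0.08,0]]})

```text
time_s: 16.8
tcp_pos: [0.6339, 0.1062, 0.1853]
ee_rot: [-2.101, -2.336, 0.001]
wrist_force: [-0.7, 0.1, -0.9]
gripper_width: 0.085
grasp_force: 0.0
```

```bash
python3 -c "
from h import *
snap('wrist','w7');W=load('w7')
a=np.radians(72)
u,v=np.round(proj(*W,[.5685+.17*np.cos(a),-.0015+.17*np.sin(a),.06])).astype(int);print(u,v)
x0=max(0,u-75);y0=max(0,v-60);print(x0,y0)
im=cv2.imread('pics/w7.png')[y0:y0+120,x0:x0+150]
cv2.imwrite('pics/c7.png',cv2.resize(im,None,fx=5,fy=5,interpolation=cv2.INTER_CUBIC))"
```

```text
309 159
234 99
```

View pics/c7.png

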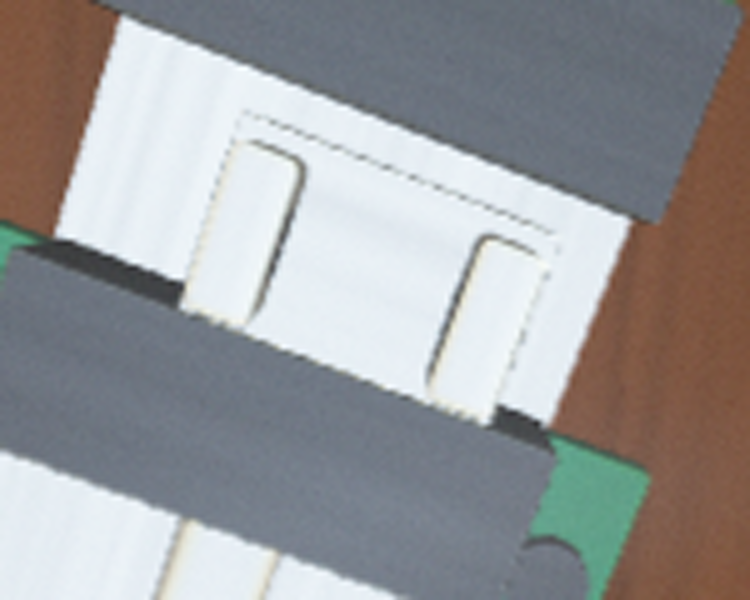

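The fixed-jaw face's top edge runs (120,12)–(655,222), and the moving-jaw face's top edge (10,252)–(553,455), in crop pixels at 5x. The block stands between them with a gap.

```bash
python3 - <<'E'
from h import *
W=load('w7');c=lambda p:np.array(onz(*W,(234+(p[0]+.5)/5-.5,99+(p[1]+.5)/5-.5),.062)[:2])
f=[c(p) for p in((120,12),(655,222))];m=[c(p) for p in((10,252),(553,455))]
d=m[1]-m[0];print("jaw width",np.linalg.norm(d),"dirs",*[np.degrees(np.arctan2(*(q[1]-q[0])[::-1])) for q in(m,f)])
n=np.array([-d[1],d[0]])/np.linalg.norm(d)
n2=np.array([np.cos(np.radians(72)),np.sin(np.radians(72))])
print("gap",[abs((p-q)@n) for p in f for q in m]);s=np.array([.5687,-.0016]);print("faces y",[abs((p-s)@n) for p in f+m],n)
K,e,Rm=W;print("eye",e)
E
```

```text
jaw width 0.08628572805842623 dirs -14.288610515623976 -14.34993370385962
gap [np.float64(0.03724140585382371), np.float64(0.03724140585382371), np.float64(0.03715328943628175), np.float64(0.03715328943628175)]
faces y [np.float64(0.19496103696068356), np.float64(0.1948729205431416), np.float64(0.15771963110685983), np.float64(0.15771963110685985)] [0.24680638 0.96906481]
eye [0.62651299 0.18087695 0.32709263]
```

Fixed face comes out at 194.9 mm (195 given). The gap is 37.2 mm, so about 7.2 mm, or roughly 325–355°, remains. I'll re-grip.

Request:
tcp_steps(rows={"segments": [[0.085,-0.05,0,0,0],[0.085,-0.09,0,0,0],[0.085,-0.1,0,0,0],[0.085,-0.1,0,0,0],[0.085,-0.1,0,0.04,0],[0.085,-0.1,0,0.08,0],[0.085,-0.1,0,0.08,0],[0,-0.1,0,0.08,0],[0,-0.1,0,0.08,0],[0,-0.1,0,0.08,0],[0,-0.1,0,0.08,0],[0,-0.1,0,0.08,0]]}, grip_n=60)

```text
time_s: 18.05
tcp_pos: [0.6443, 0.0074, 0.107]
ee_rot: [-2.1, -2.336, 0.001]
wrist_force: [-4.4, -0.3, 7.1]
gripper_width: 0.0232
grasp_force: 58.4
```

Request:
tcp_steps(rows={"segments": [[0,0,0,0,0],[0,0,0,0,0],[0,-0.0065,-0.0003,0,0],[0,-0.0194,-0.0026,0,0],[0,-0.0375,-0.01,0,0],[0,-0.053,-0.022,0,0],[0,-0.065,-0.0375,0,0],[0,-0.0724,-0.0556,0,0],[0,-0.075,-0.075,0,0]]})

```text
time_s: 18.95
tcp_pos: [0.5796, -0.0755, 0.1074]
ee_rot: [2.099, 2.332, 0.006]
wrist_force: [2.0, 4.7, 2.1]
gripper_width: 0.0233
grasp_force: 58.5
```

Request:
tcp_steps(rows={"segments": [[0,0.0026,-0.0194,0,0],[0,0.01,-0.0375,0,0],[0,0.022,-0.053,0,0],[0,0.0375,-0.065,0,0],[0,0.0556,-0.0724,0,0],[0,0.075,-0.075,0,0],[0,0.0944,-0.0724,0,0],[0,0.1125,-0.065,0,0],[0,0.128,-0.053,0,0],[0,0.14,-0.0375,0,0],[0,0.1474,-0.0194,0,0],[0,0.15,0,0,0]]})

```text
time_s: 20.15
tcp_pos: [0.5625, 0.0754, 0.1074]
ee_rot: [2.099, 2.337, 0.001]
wrist_force: [-2.4, -6.0, 6.6]
gripper_width: 0.0236
grasp_force: 59.0
```

```bash
python3 -c "
from h import *
print(ctrl.state()['moment'])"
```

```text
[-1.44371686  0.6128736  -0.02990449]
```

Request:
tcp_steps(rows={"segments": [[0,-0.0003,0.0065,0,0],[0,-0.0011,0.013,0,0],[0,-0.0026,0.0194,0,0],[0,-0.005,0.0257,0,0]]})

```text
time_s: 20.55
tcp_pos: [0.589, 0.0724, 0.1074]
ee_rot: [2.1, 2.336, 0.003]
wrist_force: [-2.8, 2.6, 8.4]
gripper_width: 0.023
grasp_force: 59.5
```

Request:
tcp_steps(rows={"segments": [[0,-0.0023,0.006,0,0],[0,-0.005,0.0118,0,0],[0,-0.005,0.0118,0,0]]})

```text
time_s: 20.85
tcp_pos: [0.601, 0.068, 0.1073]
ee_rot: [2.1, 2.335, 0.001]
wrist_force: [-2.8, -0.0, 9.9]
gripper_width: 0.0234
grasp_force: 59.7
```

Request:
tcp_steps(rows={"segments": [[0,-0.0035,0.0055,0,0],[0,-0.0075,0.0107,0,0],[0,-0.0075,0.0107,0,0]]})

```text
time_s: 21.15
tcp_pos: [0.6092, 0.0634, 0.1071]
ee_rot: [-2.098, -2.331, 0.004]
wrist_force: [-13.2, 9.7, 17.8]
gripper_width: 0.0235
grasp_force: 60.9
```

Resistance rises at about 937° (expected about 954°), so that looks like the stop. I'll press a bit further to confirm.

Request:
tcp_steps(rows={"segments": [[0,-0.0017,0.002,0,0],[0,-0.0035,0.0039,0,0],[0,-0.0035,0.0039,0,0],[0,-0.0035,0.0039,0,0]]})

```text
time_s: 21.55
tcp_pos: [0.6116, 0.0617, 0.1071]
ee_rot: [-2.095, -2.329, 0.005]
wrist_force: [-17.9, 14.6, 21.6]
gripper_width: 0.0235
grasp_force: 61.5
```

Request:
tcp_steps(rows={"segments": [[0,-0.003,0.0027,0,0],[0,-0.0058,0.0054,0,0],[0,-0.0058,0.0054,0,0],[0,-0.0058,0.0054,0,0]]})

```text
time_s: 21.95
tcp_pos: [0.6167, 0.0578, 0.1071]
ee_rot: [-2.094, -2.326, 0.005]
wrist_force: [-21.7, 21.8, 23.8]
gripper_width: 0.0233
grasp_force: 62.0
```

Request:
tcp_steps(rows={"segments": [[0,-0.003,0.0024,0,0],[0,-0.0063,0.0047,0,0],[0,-0.0063,0.0047,0,0],[0,-0.0063,0.0047,0,0]]})

```text
time_s: 22.35
tcp_pos: [0.6216, 0.0531, 0.1072]
ee_rot: [-2.093, -2.325, 0.004]
wrist_force: [-22.2, 25.7, 25.2]
gripper_width: 0.0231
grasp_force: 62.3
```

```bash
python3 -c "
from h import *
print(ctrl.state()['moment'])"
```

```text
[ 4.09628151  4.54997295 -0.03077488]
```

Request:
tcp_steps(rows={"segments": [[0.085,0.006,-0.005,0,0],[0.085,0.006,-0.005,0,0],[0.085,0.006,-0.005,0,0],[0.085,0.006,-0.005,0,0],[0.085,0.006,-0.005,-0.04,0],[0.085,0,0,-0.08,0],[0.085,0.03,0,-0.1,0],[0.085,0.06,0,-0.1,0],[0.085,0.06,0,-0.1,0],[0.085,0.06,0,-0.1,0],[0.085,0.06,0,-0.1,0]]})

```text
time_s: 23.45
tcp_pos: [0.621, 0.1064, 0.2049]
ee_rot: [-2.101, -2.335, 0.002]
wrist_force: [-0.2, -0.1, -0.3]
gripper_width: 0.0849
grasp_force: 0.0
```

```bash
python3 -c "
from h import *
snap('wrist','w8');snap('scene','s8');snap('top','t8')
f=lambda n,x,y,w,h,s:cv2.resize(cv2.imread('pics/'+n+'.png')[y:y+h,x:x+w],None,fx=s,fy=s,interpolation=cv2.INTER_CUBIC)
cv2.imwrite('pics/c8.png',np.hstack([f('w8',180,20,240,300,2),f('s8',290,200,80,150,4)]))"
```

```text
(no output)
```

View pics/c8.png

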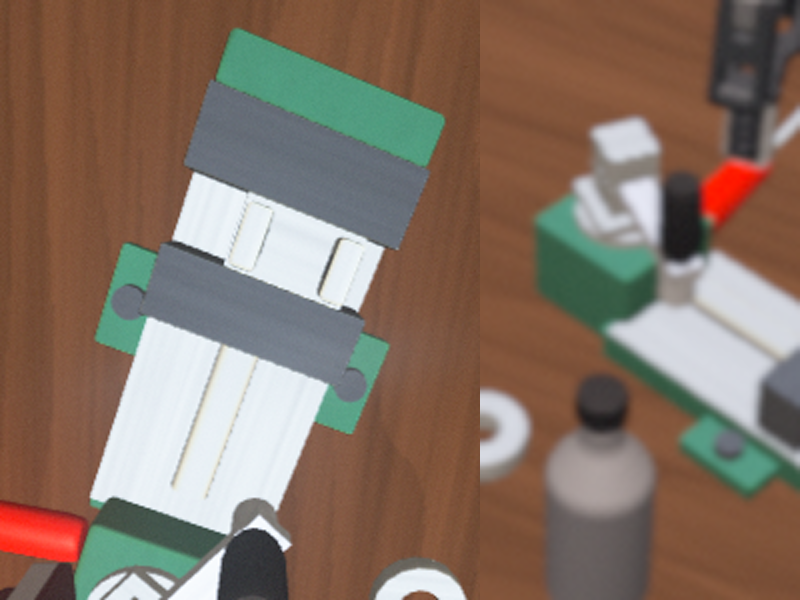

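The moving jaw's face edge is at about (160,243)–(362,318) and the fixed edge at (190,167)–(398,247), with a gap apparently still there. The knob is at about (252,560). Measuring.

```bash
python3 - <<'E'
from h import *
W=load('w8');c=lambda p,z=.062:np.array(onz(*W,(180+(p[0]+.5)/2-.5,20+(p[1]+.5)/2-.5),z)[:2])
n=np.array([.2468,.969]);s=np.array([.5687,-.0016])
for p in((190,167),(398,247),(160,243),(362,318)):print(p,(c(p)-s)@n)
im=cv2.imread('pics/w8.png');print(im[300:400:8,306].tolist())
def prof(f,W,xs):   # edge positions along lines parallel to vise y at z=.062
    g=cv2.cvtColor(cv2.imread(f),cv2.COLOR_BGR2GRAY).astype(np.float32);t=np.array([n[1],-n[0]])
    for x in xs:
        ys=np.arange(.14,.21,.00025)
        uv=np.array([proj(*W,[*(s+y*n+x*t),.062]) for y in ys],np.float32)
        v=cv2.remap(g,uv[:,0].reshape(1,-1).copy(),uv[:,1].reshape(1,-1).copy(),cv2.INTER_LINEAR)[0]
        d=np.gradient(cv2.GaussianBlur(v.reshape(1,-1),(0,0),2)[0]);i=np.argsort(-abs(d))
        pk=[];[pk.append(j) for j in i if all(abs(j-k)>8 for k in pk) and len(pk)<4]
        print(f,x,[(round(ys[j]*1e3,1),round(float(d[j]),1)) for j in sorted(pk)])
prof('pics/w7.png',load('w7'),(-.01,0,.01));prof('pics/w8.png',W,(-.01,0,.01))
# knob: dark mask
hsv=cv2.cvtColor(im,cv2.COLOR_BGR2HSV);m=(hsv[...,2]<75).astype(np.uint8)
k,l,st,ce=cv2.connectedComponentsWithStats(m)
for i in range(1,k):
    if st[i,4]>300:print(st[i],ce[i])
for z in(.147,):
  for th in(-82,-37,-45,-50,0,): pass
for wound in (930,940,950,960):
    a=np.radians(-83-wound);print(wound,proj(*W,[*(s+.075*np.array([np.cos(a),np.sin(a)])),.147]))
E
```

```text
(190, 167) 0.19524652128942133
(398, 247) 0.19580434469142427
(160, 243) 0.16454976697848742
(362, 318) 0.16511331191404285
[[57, 54, 52], [58, 54, 52], [61, 60, 59], [80, 78, 82], [74, 75, 77], [74, 76, 88], [69, 90, 131], [68, 90, 131], [63, 86, 130], [64, 87, 130], [65, 87, 130], [59, 83, 125], [60, 85, 129]]
pics/w7.png -0.01 [(np.float64(159.0), 15.1), (np.float64(184.3), -11.6), (np.float64(188.0), -8.0), (np.float64(194.5), -19.4)]
pics/w7.png 0 [(np.float64(158.5), 19.7), (np.float64(187.0), -1.4), (np.float64(189.3), 3.9), (np.float64(194.3), -19.4)]
pics/w7.png 0.01 [(np.float64(158.5), 15.9), (np.float64(187.8), -7.0), (np.float64(190.0), 1.8), (np.float64(194.3), -20.2)]
pics/w8.png -0.01 [(np.float64(165.0), 15.3), (np.float64(167.3), 4.9), (np.float64(191.5), -3.6), (np.float64(195.0), -17.0)]
pics/w8.png 0 [(np.float64(165.3), 15.8), (np.float64(188.8), 0.6), (np.float64(194.8), -18.8), (np.float64(209.3), -0.7)]
pics/w8.png 0.01 [(np.float64(165.0), 20.2), (np.float64(189.0), 0.7), (np.float64(194.8), -17.1), (np.float64(198.3), -0.8)]
[   0    0   82   60 1816] [51.47411894 34.88656388]
[ 426  216   68   68 1977] [450.59989884 240.85381892]
[    0   228   640   252 54263] [326.95895914 417.90815104]
[ 289  285   35   49 1115] [306.63408072 306.12017937]
930 [276.26011327 312.23520456]
940 [293.33239739 322.30928845]
950 [307.91554526 334.54524603]
960 [319.5689572 348.4267174]
```

Gap is now 29.7 mm, so the jaws are on the block. The knob's picture position is off its arc, though; I'll triangulate to check whether the crank is still fully down and upright.

```bash
python3 - <<'E'
from h import *
W=load('w8');S=load('s8');T=load('t8')
f=lambda n,x,y,w,h,s:cv2.resize(cv2.imread('pics/'+n+'.png')[y:y+h,x:x+w],None,fx=s,fy=s,interpolation=cv2.INTER_CUBIC)
a=f('w8',220,270,110,100,4.5);b=f('s8',300,220,64,100,4.5)
print(a.shape,b.shape);cv2.imwrite('pics/c9.png',np.hstack([a,b]))
E
```

```text
(450, 495, 3) (450, 288, 3)
```

View pics/c9.png

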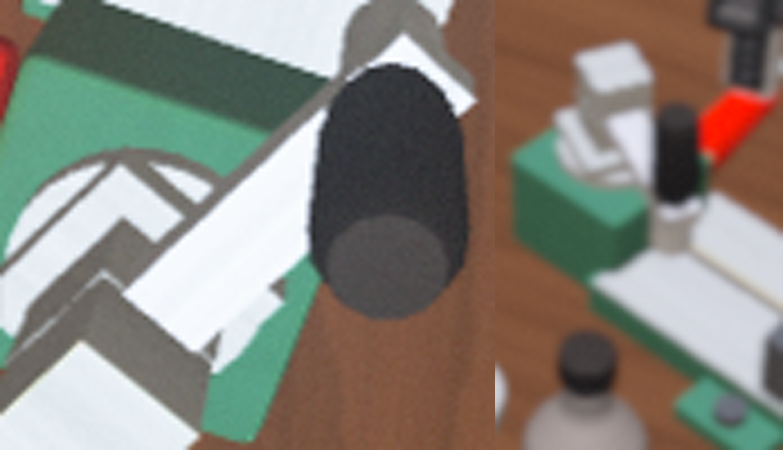

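Here the knob top is at crop (388,268) left and (678,112) right; the hub top centre is at (613,68) right, with its corner (83,342) left.

```bash
python3 - <<'E'
from h import *
W=load('w8');S=load('s8')
a=lambda p:(220+(p[0]+.5)/4.5-.5,270+(p[1]+.5)/4.5-.5)
b=lambda p:(300+(p[0]-495+.5)/4.5-.5,220+(p[1]+.5)/4.5-.5)
ia=lambda q:((q[0]+.5-220)*4.5-.5,(q[1]+.5-270)*4.5-.5);ib=lambda q:((q[0]+.5-300)*4.5-.5+495,(q[1]+.5-220)*4.5-.5)
s=np.array([.5689,-.0016])
k,e=tri([W+(a((388,268)),),S+(b((678,112)),)]);print("knob top",k,e,np.linalg.norm(k[:2]-s),np.degrees(np.arctan2(*(k[:2]-s)[::-1])))
kp=onz(*W,a((388,268)),.147)[:2]-s;print(np.linalg.norm(kp))
th=np.arctan2(kp[1],kp[0]);Rz=R.from_euler('z',th).as_matrix()
M=lambda p:np.r_[s,.066]+Rz@(np.array(p)/1e3)
for n,p in [("knobtop",(75,0,81)),("hubtop c",(0,0,50))]+[("hub top %d %d"%(i,j),(14*i,14*j,50)) for i in(1,-1) for j in(1,-1)]+[("fl %d %d"%(i,j),(22*i,22*j,8)) for i in(1,-1) for j in(1,-1)]+[("armend",(75,0,20)),("arm y+",(40,9,30))]:
    print(n,"w8crop",np.round(ia(proj(*W,M(p)))),"s8crop",np.round(ib(proj(*S,M(p)))))
E
```

```text
knob top [0.61797155 0.05657609 0.14855254] [np.float64(0.0012825734276266955), np.float64(0.0012825734276267029)] 0.07610830679433761 49.85236149694954
0.07660785411427525
knobtop w8crop [380. 275.] s8crop [679. 115.]
hubtop c w8crop [ 82. 439.] s8crop [616.  70.]
hub top 1 1 w8crop [ 76. 341.] s8crop [654.  81.]
hub top 1 -1 w8crop [195. 441.] s8crop [600.  93.]
hub top -1 1 w8crop [-32. 437.] s8crop [632.  47.]
hub top -1 -1 w8crop [ 87. 533.] s8crop [579.  59.]
fl 1 1 w8crop [122. 163.] s8crop [672. 153.]
fl 1 -1 w8crop [284. 305.] s8crop [588. 173.]
fl -1 1 w8crop [-27. 300.] s8crop [638.  99.]
fl -1 -1 w8crop [135. 434.] s8crop [557. 118.]
armend w8crop [394.  92.] s8crop [673. 215.]
arm y+ w8crop [219. 206.] s8crop [663. 148.]
```

The crank is upright and seated: corners match the seated prediction within about 2 mm, and the knob top is at 148 mm against 147. For certainty I'll re-grip with the pads along the tangent and push once more into the stop.

Units first: turns go in shares of pi rad. So 0.15 rad is 0.0477.

Request:
tcp_steps(rows={"segments": [[0.085,-0.04,-0.0086,0,0.0477],[0.085,-0.0488,-0.0086,0,0.0955],[0.085,-0.0488,-0.0086,0,0.1432],[0.085,-0.0488,-0.0086,0,0.191],[0.085,-0.0488,-0.0086,0.03,0.2387],[0.085,-0.0488,-0.0086,0.06,0.2546],[0.085,-0.0488,-0.0086,0.098,0.2546],[0.085,-0.0488,-0.0086,0.098,0.2546],[0.085,-0.0488,-0.0086,0.098,0.2546]]}, grip_n=80)

```text
time_s: 24.5
tcp_pos: [0.6174, 0.0575, 0.1073]
ee_rot: [-2.844, -1.333, 0.002]
wrist_force: [0.6, -0.1, 1.3]
gripper_width: 0.0848
grasp_force: 0.0
```

Request:
tcp_steps(rows={"segments": [[0,0,0,0,0],[0,0,0,0,0],[0,0,0,0,0],[0,0,0,0,0],[0,0,0,0,0],[0,0,0,0,0],[0,0,0,0,0]]})

```text
time_s: 25.2
tcp_pos: [0.618, 0.0584, 0.1083]
ee_rot: [-2.844, -1.334, -0.001]
wrist_force: [-0.7, 2.8, 6.8]
gripper_width: 0.0229
grasp_force: 78.2
```

```bash
python3 -c "
from h import *
print(R.from_rotvec(ctrl.state()['ee_rot']).as_matrix().round(3))"
```

```text
[[ 0.64   0.769  0.001]
 [ 0.769 -0.64   0.001]
 [ 0.001  0.    -1.   ]]
```

Request:
tcp_steps(rows={"segments": [[0,0,0.001,0,0],[0,0,0.002,0,0],[0,0,0.003,0,0],[0,0,0.004,0,0],[0,0,0.004,0,0]]})

```text
time_s: 25.7
tcp_pos: [0.6193, 0.0572, 0.1081]
ee_rot: [-2.842, -1.332, 0.003]
wrist_force: [-6.2, 9.8, 10.9]
gripper_width: 0.0228
grasp_force: 78.8
```

Request:
tcp_steps(rows={"segments": [[0,0,0.001,0,0],[0,0,0.002,0,0],[0,0,0.003,0,0],[0,0,0.003,0,0]]})

```text
time_s: 26.1
tcp_pos: [0.6203, 0.0563, 0.1081]
ee_rot: [-2.84, -1.33, 0.005]
wrist_force: [-10.9, 14.0, 13.3]
gripper_width: 0.023
grasp_force: 79.3
```

Request:
tcp_steps(rows={"segments": [[0,0,0.002,0,0],[0,0,0.004,0,0],[0,0,0.006,0,0],[0,0,0.008,0,0],[0,0,0.008,0,0],[0,0,0.008,0,0]]})

```text
time_s: 26.7
tcp_pos: [0.623, 0.054, 0.1079]
ee_rot: [-2.834, -1.327, 0.014]
wrist_force: [-21.8, 26.0, 21.6]
gripper_width: 0.0229
grasp_force: 80.7
```

Request:
tcp_steps(rows={"segments": [[0,0,-0.003,0,0],[0,0,-0.008,0,0],[0,0,-0.012,0,0],[0,0,-0.015,0,0],[0,0,-0.015,0,0],[0,0,-0.015,0,0]]})

```text
time_s: 27.3
tcp_pos: [0.6179, 0.0585, 0.1082]
ee_rot: [-2.844, -1.333, -0.001]
wrist_force: [-0.9, 3.2, 7.3]
gripper_width: 0.0227
grasp_force: 79.0
```

The push was fully elastic: force and position came back unchanged, so the crank is at its hard stop. I'll release, retreat, and check.

Request:
tcp_steps(rows={"segments": [[0.085,0,0,0,0],[0.085,0,0,0,0],[0.085,0,0,0,0],[0.085,0,0,0,0],[0.085,0,0,0,0],[0.085,0,0,-0.04,0],[0.085,0,0,-0.08,0],[0.085,0,0,-0.12,0],[0.085,0,0,-0.15,0],[0.085,-0.05,0,-0.16,0],[0.085,-0.06,0,-0.16,0],[0.085,-0.06,0,-0.16,0]]})

```text
time_s: 28.5
tcp_pos: [0.5783, 0.0108, 0.2678]
ee_rot: [2.846, 1.331, 0.0]
wrist_force: [-0.4, -0.5, -0.7]
gripper_width: 0.0846
grasp_force: 0.0
```

```bash
python3 - <<'E'
from h import *
snap('wrist','w10');snap('scene','s10')
a=cv2.imread('pics/s8.png')[215:330,300:380].astype(int);b=cv2.imread('pics/s10.png')[215:330,300:380].astype(int)
d=abs(a-b).max(2);print("changed px in vise crop",(d>40).sum(),np.argwhere(d>40)[:5].tolist())
s=np.array([.5689,-.0016]);W=load('w10')
for z in(.147,):
    im=cv2.imread('pics/w10.png');g=cv2.cvtColor(im,cv2.COLOR_BGR2HSV)[...,2]
    k,l,st,ce=cv2.connectedComponentsWithStats((g<75).astype(np.uint8))
    for i in range(1,k):
        if 200<st[i,4]<5000:print(st[i],ce[i])
    a=np.radians(49.9);print(proj(*W,[*(s+.075*np.array([np.cos(a),np.sin(a)])),.147]),proj(*W,[*s,.116]))
E
```

```text
changed px in vise crop 359 [[0, 48], [0, 49], [0, 50], [0, 51], [0, 52]]
[ 380    0   58   57 1385] [399.03104693  35.18844765]
[503   0  60  94 578] [532.49307958  45.75778547]
[183  42  28  19 289] [198.02422145  51.816609  ]
[219  75  81  43 320] [260.053125  97.015625]
[   0  102   76  132 2247] [ 38.84379172 166.35914553]
[304 137  30  31 248] [318.99193548 150.28225806]
[  0 206  17  23 229] [  6.37117904 217.72489083]
[318.87912637 154.03526064] [318.48789635 239.01153567]
```

```bash
python3 -c "
from h import *
a=cv2.imread('pics/s8.png').astype(int);b=cv2.imread('pics/s10.png').astype(int);d=abs(a-b).max(2)>40
print(np.bincount(np.argwhere(d)[:,0]//20))
print(d[245:330,300:380].sum())
print(ctrl.hand_in())"
```

```text
[2257 2076 2151 2202 1690 1617 1840 1390  955  543  485  247   24    1]
1
the job is handed in; nothing more can be done
None
```

The crank is fully down on the shaft and wound clockwise about 2.6 turns to its hard stop. The block is nipped: jaw gap 29.7 mm measured at a 30 mm block. The gripper is clear, and the job is handed in at about 28.6 s.

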